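# Fill the specimen case and slide its lid shut

### The job

Pack all three pink resin specimens flat in one row in the trough of the blue specimen case - two already lie in it but have strayed, so close them up to make room for the third - and then slide the lid fully shut over them. The lid skims just above the specimens and catches on any that stands proud: seat that one properly instead of forcing it. Leave the other things on the bench where they are.

Things in the scene. Friction and masses are not known exactly. Their poses are not given: they have to be found in the camera images.
- specimen_case: Blue open case fixed to the bench, 122 wide (its x), 259 long (its y, from -108 to +151), 36.5 high. Origin: on the bench below the middle of its trough. Side walls stand at x = +-54, their top lips overhang to +-52. y -108 to -101 is an end wall, 36.5 high; y +101 to +151 a closed solid bay, 29 high, over which the lid is drawn out.
- trough (a point): Middle of the floor (case z = 6) of the trough in the case's white insert; axes as the case's. Trough 51 wide in x, 202 long in y (-101 to +101), 7 deep. Flat white shoulders beside it (case z = 13) leave 30 for a finger on each side of a specimen. Three specimens fill 190 of the 202 length, so the third fits only when the others are closed up.
- case_lid (a joint): Smoky clear slide lid, 114 wide, 232 long, in grooves of the case: m that it is drawn out along the case's +y. 0 fully shut (front edge at the end wall at -y), 0.222 fully open; starts at 0.212 to 0.222, trough uncovered, lid sticking out at +y. Stays where left; about 2 N move it. Underside at case z = 29.5, 2 above a seated specimen.
- lid_pull (a point): Middle of the top of the black pull bar on the lid near its front edge: bar 70 long (case x), 12 thick (case y), 16 high above the lid's top face. The point is at case z = 49 and moves with the lid: case y = -0.091 + lid joint.
- specimen_a: Pink cast resin specimen like a bar of soap, about 70 g, 45 (its x) by 63 (its y) by 21.5 high, sides taper to 40 by 58 near the top. Origin: centre of its underside. Starts in the trough, long side along it; seated, its origin is at case z = 6.
- specimen_b: As specimen_a, also in the trough, long side along it (a and b may have changed places). One of the two lies near the -y end, the other has strayed to the middle of the rest, so that no gap is long enough for a third.
- specimen_c: As specimen_a (50 to 90 g); starts flat on the bench to the right of the case, at any yaw.
- calipers: Sliding calipers, 235 long, lying on the bench behind the case: a bystander. Origin: its middle.
- marker: Black marker pen, 135 long, lying behind the case: a bystander. Origin: its middle.
- deli_cup: Translucent cup with a lid, 106 diameter, 83 high, behind the case to the right: a bystander. Origin: centre of its underside.
- tape_roll: Roll of masking tape, 104 diameter, 25 high, at the right: a bystander. Origin: centre of its underside.
Mind the look-alikes: they are no part of the job. What is shaped like the specimen_a but black is not meant.

How it is judged:
By the outcome, as a careful person would: the job done as asked, in the order asked, and still so for the second after the job is handed in, with the robot touching nothing.
It also fails if it takes over 64 s, if anything falls off the work surface, if the arm or the gripper's body presses on something with over 40 N, if the wrist force passes 120 N, or if a joint passes its speed limit or range.

### The arm

A 6-joint arm with a two-finger parallel gripper is mounted at the origin on a cart in front of the work surface, level with it; the furniture and walls round the work are solid. World frame = base frame: x ahead of the robot, y to its left, z up, the work surface at z = 0. Lengths are in m, angles in rad, forces in N, time in s.
With the tool pointing down it reaches from about 0.375 to 0.9 m from the base axis. Payload 3.1 kg.
Tool frame: the origin (TCP) lies on the mounting face of the last link; the fingertips stand 182 mm ahead of it and the grasp point (between the pads) lies 164 mm ahead of it; z points along the fingers, y is the line along which they close (so a half turn about z gives the same grasp; the last joint's range is limited). The gripper opens to 87 mm and grips with 3 to 60 N. Pads are 19 mm wide; open, the fingers measure 117 mm over their backs; the gripper's body (75 mm by 190 mm) begins 51 mm behind the grasp point.
Start: joints at [1.036, 0.527, 1.433, -0, 1.181, -0.178], TCP at [0.218, 0.586, 0.405] pointing down, gripper open.
Joint ranges: [-3.08, 3.08], [-0.75, 2.2], [0.22, 2.44], [-1.43, 4.57], [0, 2.65], [-2.85, 2.85]. Speed limits (rad/s): [2.79, 2.79, 3.14, 3.14, 3.14, 3.14].

### API

Orientations are given as a 3x3 rotation matrix whose columns are the frame's x, y, z axes.
In Python, from plant import arm, read_camera, camera_params, hand_in, models gives the robot as it stands. The module is installed in compiled form; this text tells all that it offers.
- The arm moves only by the shell command python3 -m handwheel 'ROWS' [FORCE]. ROWS is JSON, a list that holds one entry, the list of rows, each a list of 5 numbers: the opening, from -1 (shut) to 1 (fully open), so that 0 is half open, then the shift along the tool's x, y, z each as a share of 0.5 m, from -1 to 1, then the turn about the tool's z as a share of pi rad, from -1 to 1. A call has exactly 8 rows; each row is the pose to reach, as a shift and turn from the pose commanded when the call began, along the tool's axes at that moment, turning the shorter way round; what a row does not reach only later rows make up. A row lasts 1/8 s, in which the tool goes at most 62.5 mm and 10.7 degrees, less where a joint would pass 70% of its speed; a pose out of reach is approached as far as the arm can. A call with a number of a shift or a turn outside -1 to 1 is refused whole. A call with a gripper value outside its range is refused whole. The fingers move at their own pace and stop on an object; FORCE is the grip in N (left out, the last holds). Time passes only in rows, so rows that repeat a pose let the fingers close, or fill a call up. It gives the time, the measured TCP pose, the force, the opening and the grip force at its end, in the units of the state.
- arm.sense(): the state, without advancing time (a new reading comes with each control period).
- read_camera(name): name is "side" or "top" or "wrist"; returns (picture, depth): 384x512x3 uint8, blue, green, red; 384x512 float32, m along the optical axis (not along the pixel's ray), 0 where there is no reading.
- camera_params(name): a dict with "fov_y" (degrees; the focal length in pixels is half the picture's height over the tangent of half this angle, whatever the lens; pixels are square), "cx", "cy" (the principal point, pixels), "dist" ([k1, k2, p1, p2, k3] as OpenCV has them; the pictures are not rectified), "xyz" and "rotation" of the camera in the world. Camera axes: x right, y down, z forward; pixel columns grow to the right and rows downward; lengths in m; the calibration is good to about 2 mm. A picture is of the moment at which its call begins: read the wrist's pose just before it. camera_params takes no time and is no camera call; for the wrist camera it gives the pose at the moment of the call.
- hand_in(): hands the job in; it is judged then, once.
Trained networks look in the newest picture that a camera, given by its name, has taken for a name from the list of things; names that differ only in an ending like _2 or _b are one class to them, and where a whole thing is asked for, a point or a joint stands for the part that bears it (a point fixed in the world has none). Each returns a list of dicts, best first, with "confidence" (0 to 1); they miss things now and then, are a little off and sometimes report something else, mostly with a low value. They report only what shows in the picture. A call takes as long as a camera call. They do not tell look-alikes from the thing itself.
- models.boxes_of(camera, query): "centre" ([x, y, z] in m, in the coordinates of the camera as it stood for that picture, good to about 4 mm: the middle of the surface that is visible of it).
The state is a dict: "clock": time; "joints": joint angles; "dq": joint speeds; "effort": joint torques, N m; "eef_pos": TCP position; "tcp_rot": TCP orientation; "wrist_force": force on the tool from outside, world axes, zero at the start; "torque": the same for the moment, N m; "opening": finger opening in m; "finger_force": force on a finger pad.
Only numpy, scipy, OpenCV 4.12 (cv2) and the standard library are available. Lean on these libraries where they do the work, as an engineer would, in place of code of your own. Each camera call takes 0.05 s, during which the arm holds its last target. There are 200 camera calls.

## Working session

There is one attempt and no reset: what is moved stays moved. The work goes in short steps, Python scripts to look and compute and a shell command to move; the robot and the scene stay as the last step left them, time stands still between calls to the robot, and variables do not carry over. Pictures are saved under pics/ and viewed, at most 10 in all, crops included, and the job is handed in when it is done.

```bash
mkdir -p pics; cat > h.py <<'E'
import numpy as np, cv2
from plant import arm, read_camera, camera_params, models
def grab(n):
    p=camera_params(n); im,d=read_camera(n); return im,d,p
def K(p,im):
    f=im.shape[0]/2/np.tan(np.radians(p["fov_y"])/2)
    return np.array([[f,0,p["cx"]],[0,f,p["cy"]],[0,0,1.]])
def cloud(im,d,p):
    h,w=d.shape; uv=np.stack(np.meshgrid(np.arange(w),np.arange(h)),-1).reshape(-1,1,2).astype(np.float32)
    n=cv2.undistortPoints(uv,K(p,im),np.array(p["dist"])).reshape(h,w,2)
    c=np.dstack([n*d[...,None],d])
    return c@np.array(p["rotation"]).T+np.array(p["xyz"])
def world(p,c): return np.array(p["rotation"])@np.array(c)+np.array(p["xyz"])
E
python3 - <<'E'
from h import *
np.set_printoptions(precision=3,suppress=True)
s=arm.sense();print(s["clock"],s["eef_pos"],s["tcp_rot"],s["opening"])
ims=[]
for n in ["top","side"]:
    im,d,p=grab(n); ims.append(im); np.savez(n+".npz",im=im,d=d,xyz=cloud(im,d,p))
    print(n,p["xyz"])
    for q in ["specimen_a","specimen_case","lid_pull","tape_roll","deli_cup"]:
        print(q,[(world(p,b["centre"]),round(b["confidence"],2)) for b in models.boxes_of(n,q)])
cv2.imwrite("pics/a.png",cv2.resize(ims[0],(800,600)));cv2.imwrite("pics/b.png",ims[1])
E
```

```text
0.0 [0.217 0.586 0.404] [[-0.937  0.348 -0.001]
 [ 0.348  0.937 -0.002]
 [ 0.    -0.002 -1.   ]] 0.08707606902860389
top [0.495 0.014 1.052]
specimen_a [(array([0.486, 0.006, 0.028]), 0.88), (array([ 0.49 , -0.097,  0.031]), 0.87), (array([0.385, 0.366, 0.019]), 0.85), (array([ 0.433, -0.218,  0.024]), 0.72), (array([ 0.526, -0.276,  0.021]), 0.6)]
specimen_case [(array([0.479, 0.098, 0.031]), 0.65)]
lid_pull [(array([0.473, 0.193, 0.031]), 0.9), (array([ 0.71 , -0.179,  0.078]), 0.28)]
tape_roll [(array([ 0.737, -0.35 ,  0.023]), 0.67), (array([ 0.71 , -0.055,  0.015]), 0.57)]
deli_cup [(array([ 0.712, -0.18 ,  0.074]), 0.74)]
side [0.598 1.346 1.022]
specimen_a [(array([0.487, 0.02 , 0.021]), 0.68), (array([ 0.489, -0.086,  0.024]), 0.68), (array([0.386, 0.374, 0.014]), 0.6), (array([ 0.436, -0.209,  0.02 ]), 0.51), (array([ 0.527, -0.27 ,  0.022]), 0.4)]
specimen_case [(array([0.476, 0.136, 0.031]), 0.55), (array([0.665, 0.194, 0.002]), 0.29)]
lid_pull [(array([0.476, 0.206, 0.036]), 0.91)]
tape_roll [(array([ 0.753, -0.38 ,  0.022]), 0.56)]
deli_cup [(array([0.477, 0.136, 0.031]), 0.64), (array([ 0.713, -0.156,  0.077]), 0.59), (array([0.667, 0.19 , 0.001]), 0.32)]
```

View pics/a.png

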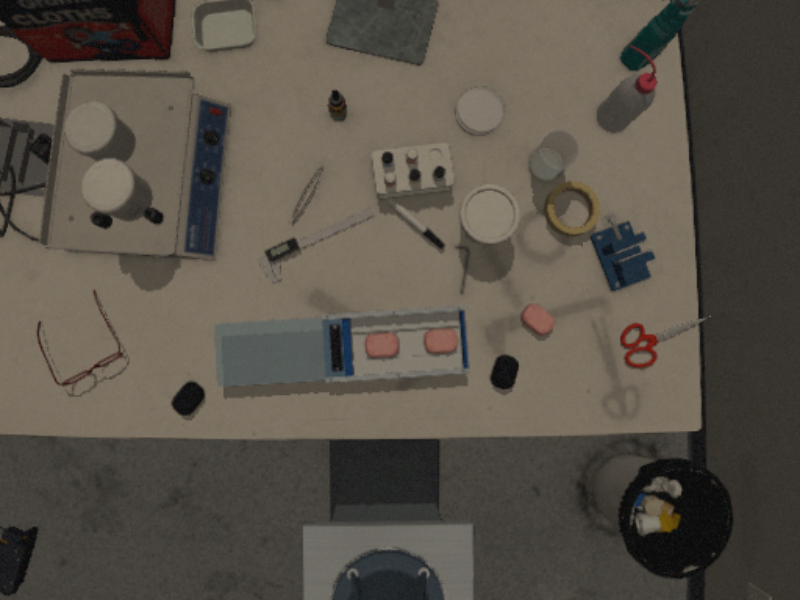

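View pics/b.png

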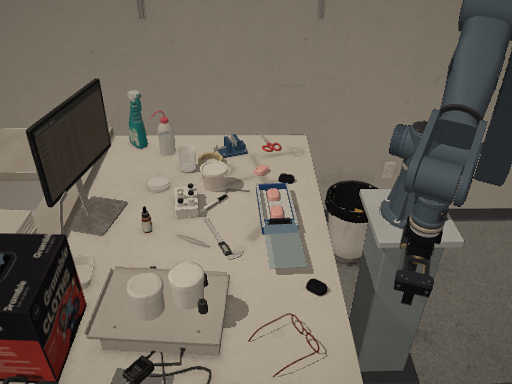

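Top view: the case spans (325–468, 310–380), with pink specimens at (382,345) and (440,341). Specimen c is at (537,319), and the black look-alikes are at (505,372) and (188,398). Next I'll work out the poses.

```bash
cat >> h.py <<'E'
def pinks(im,X,minn=60):
    hsv=cv2.cvtColor(im,cv2.COLOR_BGR2HSV); h,s,v=[hsv[...,i].astype(int) for i in range(3)]
    m=(((h<9)|(h>168))&(s>70)&(v>90)).astype(np.uint8)
    n,l,st,c=cv2.connectedComponentsWithStats(m); out=[]
    for i in range(1,n):
        P=X[(l==i)]; P=P[np.isfinite(P).all(1)&(P[:,2]>0.005)&(P[:,2]<.08)]
        if len(P)<minn or abs(P[:,1].mean())>.35: continue
        zt=np.percentile(P[:,2],80); r=cv2.minAreaRect(P[:,:2].astype(np.float32)*1000)
        (cx,cy),(w,h_),a=r
        if w<h_: a+=90   # direction of long axis
        out.append((round(cx/1000,4),round(cy/1000,4),round(max(w,h_)),round(min(w,h_)),round((a+90)%180-90,1),round(zt,4),len(P)))
    return out
def blues(im,X):
    hsv=cv2.cvtColor(im,cv2.COLOR_BGR2HSV); h,s,v=[hsv[...,i].astype(int) for i in range(3)]
    return (h>100)&(h<125)&(s>120)&(v>40)
E
python3 - <<'E'
from h import *
np.set_printoptions(precision=3,suppress=True)
z=np.load("top.npz");im,X=z["im"],z["xyz"]
for r in pinks(im,X): print(r)
m=blues(im,X)&(abs(X[...,0]-.48)<.1)&(X[...,1]<.22)&(X[...,1]>-.17)&(X[...,2]>.012)
P=X[m];print(len(P),cv2.minAreaRect(P[:,:2].astype(np.float32)*1000))
for lo,hi in [(-.17,-.12),(-.12,-.05),(.0,.06),(.07,.12),(.12,.15),(.15,.18)]:
    q=P[(P[:,1]>lo)&(P[:,1]<hi)]
    if len(q): print(lo,len(q),q.min(0),q.max(0),np.median(q,0))
cv2.imwrite("pics/c.png",cv2.resize(im[185:255,130:360],None,fx=3.4,fy=3.4,interpolation=cv2.INTER_CUBIC))
E
```

```text
(0.5299, -0.2816, 60, 39, 51.9, np.float64(0.0215), 257)
(0.4914, -0.0983, 59, 43, 89.3, np.float64(0.0273), 289)
(0.485, 0.0096, 57, 40, 89.7, np.float64(0.0274), 288)
250 ((487.2815246582031, -30.934410095214844), (99.61752319335938, 220.5611114501953), 3.3855140209198)
-0.17 69 [ 0.444 -0.143  0.017] [ 0.543 -0.135  0.039] [ 0.495 -0.139  0.035]
0.0 3 [0.495 0.014 1.052] [0.495 0.014 1.052] [0.495 0.014 1.052]
0.07 115 [0.432 0.072 0.024] [0.531 0.08  0.038] [0.488 0.075 0.028]
```

View pics/c.png

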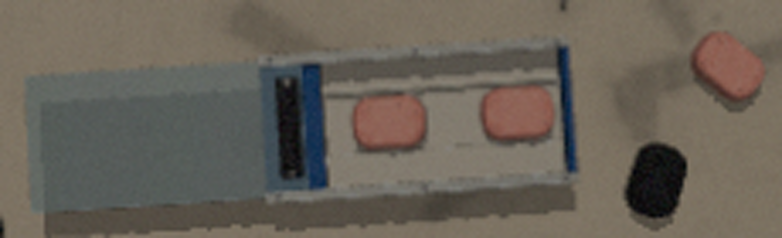

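Top crop: both seated specimens and the case (yaw about +3.4°) are clear, and neither specimen stands proud. I'll add a row calculator, then move above b.

```bash
cat >> h.py <<'E'
def rows(tgt,yaw=None,base=None):
    """tgt: world TCP; yaw: desired world angle of tool y (deg)"""
    s=arm.sense(); R=np.array(s["tcp_rot"]); d=R.T@(np.array(tgt)-np.array(s["eef_pos"]))/.5
    cur=np.degrees(np.arctan2(R[1,1],R[0,1])); t=0 if yaw is None else -((yaw-cur+90)%180-90)/180
    print("pos",np.round(s["eef_pos"],4),"yaw",round(cur,2),"shift",np.round(d,4),"turn",round(t,4))
E
python3 -m handwheel '[[[1,-0.9,-0.89,0.17,0.37],[1,-0.9,-0.89,0.17,0.37],[1,-0.9,-0.89,0.17,0.37],[1,-0.9,-0.89,0.17,0.37],[1,-0.9,-0.89,0.17,0.37],[1,-0.9,-0.89,0.17,0.37],[1,-0.9,-0.89,0.17,0.37],[1,-0.9,-0.89,0.17,0.37]]]' 30
python3 -c "
from h import *
rows([.485,.01,.32],3.4); print(arm.sense()['joints'])"
```

```text
clock: 1.6
eef_pos: [0.4275, 0.1346, 0.3383]
tcp_rot: [[-0.052, 0.999, 0.002], [0.999, 0.052, 0.0], [0.0, 0.002, -1.0]]
wrist_force: [0.7, -0.2, 0.7]
opening: 0.0871
finger_force: 0.0
pos [0.4275 0.1346 0.3383] yaw 3.0 shift [-0.2549  0.1017  0.0368] turn -0.0022
[5.47665388e-02 4.02717162e-01 1.93300161e+00 1.86103163e-04
 8.04204971e-01 2.28188630e-03]
```

```bash
python3 -m handwheel '[[[0.5,-0.25,0.1,0.04,0],[0.5,-0.25,0.1,0.04,0],[0.5,-0.25,0.1,0.04,0],[0.5,-0.25,0.1,0.04,0],[0.5,-0.25,0.1,0.04,0],[0.5,-0.25,0.1,0.04,0],[0.5,-0.25,0.1,0.04,0],[0.5,-0.25,0.1,0.04,0]]]' 30
python3 - <<'E'
from h import *
np.set_printoptions(precision=3,suppress=True)
im,d,p=grab("wrist");X=cloud(im,d,p);np.savez("w.npz",im=im,d=d,xyz=X)
print(p["xyz"],p["rotation"])
for r in pinks(im,X): print(r)
P=X[blues(im,X)&(X[...,2]>.012)&(abs(X[...,0]-.48)<.1)]
print(len(P),cv2.minAreaRect(P[:,:2].astype(np.float32)*1000))
for lo,hi in [(-.17,-.12),(.04,.07),(.07,.12),(.12,.15),(.15,.18)]:
    q=P[(P[:,1]>lo)&(P[:,1]<hi)]
    if len(q): print(lo,len(q),q.min(0),q.max(0),np.median(q,0))
cv2.imwrite("pics/d.png",im); rows([.485,.01,.32],3.4)
E
```

```text
clock: 2.6
eef_pos: [0.4829, 0.0149, 0.3183]
tcp_rot: [[-0.054, 0.999, 0.0], [0.999, 0.054, -0.0], [-0.0, 0.0, -1.0]]
wrist_force: [0.1, -0.2, -0.2]
opening: 0.0653
finger_force: 0.0
[0.479 0.081 0.299] [[ 0.999  0.053  0.012]
 [ 0.055 -0.968 -0.246]
 [-0.001  0.246 -0.969]]
(0.4837, 0.01, 60, 43, -87.0, np.float64(0.0266), 903)
(0.4897, -0.0836, 44, 28, -0.1, np.float64(0.0263), 520)
2388 ((486.0265197753906, -11.014984130859375), (108.76620483398438, 185.30288696289062), 3.4528071880340576)
0.04 830 [0.427 0.04  0.012] [0.537 0.07  0.032] [0.467 0.067 0.029]
0.07 1205 [0.427 0.07  0.027] [0.534 0.082 0.299] [0.49  0.074 0.029]
pos [0.483 0.015 0.318] yaw 3.06 shift [-0.01   0.004 -0.003] turn -0.0019
```

View pics/d.png

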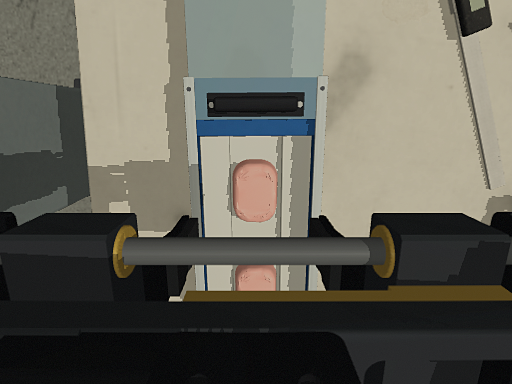

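The wrist view shows the stray specimen at (255,190), aligned with the trough and clear of the pull bar. I'll descend and grip it across its width.

```bash
python3 -m handwheel '[[[0.5,-0.01,0.003,0.12,-0.002],[0.5,-0.01,0.003,0.2,-0.002],[0.5,-0.01,0.003,0.235,-0.002],[0.5,-0.01,0.003,0.241,-0.002],[0.5,-0.01,0.003,0.241,-0.002],[-0.5,-0.01,0.003,0.241,-0.002],[-0.5,-0.01,0.003,0.241,-0.002],[-0.5,-0.01,0.003,0.241,-0.002]]]' 12
python3 -c "
from h import *
rows([.4837,.01,.1975],3.4)"
```

```text
clock: 3.65
eef_pos: [0.485, 0.0094, 0.1982]
tcp_rot: [[-0.059, 0.998, 0.001], [0.998, 0.059, -0.0], [-0.0, 0.001, -1.0]]
wrist_force: [0.4, -0.1, 0.2]
opening: 0.0431
finger_force: 0.1
pos [0.485  0.0094 0.1982] yaw 3.38 shift [ 0.0014 -0.0025  0.0015] turn -0.0001
```

```bash
python3 -m handwheel '[[[-0.5,0,0,0,0],[-0.5,-0.02,0,0,0],[-0.5,-0.04,0,0,0],[-0.5,-0.06,0,0,0],[-0.5,-0.08,0,0,0],[-0.5,-0.09,0,0,0],[-0.5,-0.1,0,0,0],[-0.5,-0.1,0,0,0]]]' 12
python3 -m handwheel '[[[-0.5,-0.002,0,0,0],[-0.5,-0.004,0,0,0],[-0.5,-0.006,0,0,0],[-0.5,-0.006,0,0,0],[0.5,-0.006,0,0,0],[0.5,-0.006,0,0,0],[0.5,-0.006,0,-0.1,0],[0.5,-0.006,0,-0.2,0]]]' 12
```

```text
clock: 4.65
eef_pos: [0.4875, -0.0408, 0.1981]
tcp_rot: [[-0.058, 0.998, -0.001], [0.998, 0.058, 0.001], [0.001, -0.001, -1.0]]
wrist_force: [-0.9, 1.7, 6.3]
opening: 0.0412
finger_force: 12.3
clock: 5.65
eef_pos: [0.4879, -0.044, 0.2977]
tcp_rot: [[-0.058, 0.998, -0.003], [0.998, 0.058, 0.001], [0.001, -0.003, -1.0]]
wrist_force: [0.5, -0.6, 0.3]
opening: 0.0641
finger_force: 0.0
```

```bash
python3 - <<'E'
from h import *
im,d,p=grab("top");X=cloud(im,d,p)
for r in pinks(im,X): print(r)
rows([.529,-.279,.33],-38.1)
E
```

```text
(0.5299, -0.2815, 60, 40, 45.4, np.float64(0.0212), 259)
pos [ 0.4895 -0.0442  0.3036] yaw 3.39 shift [-0.4737  0.0516 -0.0507] turn 0.2305
```

```bash
python3 -m handwheel '[[[0.7,-0.47,0.05,-0.05,0.24],[0.7,-0.47,0.05,-0.05,0.24],[0.7,-0.47,0.05,-0.05,0.24],[0.7,-0.47,0.05,-0.05,0.24],[0.7,-0.47,0.05,-0.05,0.24],[0.7,-0.47,0.05,-0.05,0.24],[0.7,-0.47,0.05,-0.05,0.24],[0.7,-0.47,0.05,-0.05,0.24]]]' 15
python3 - <<'E'
from h import *
im,d,p=grab("wrist");X=cloud(im,d,p)
for r in pinks(im,X): print(r)
rows([.529,-.279,.33],-38.1);cv2.imwrite("pics/e.png",im)
im,d,p=grab("top");X=cloud(im,d,p)
for r in pinks(im,X): print(r)
E
```

```text
clock: 6.7
eef_pos: [0.5267, -0.2753, 0.3225]
tcp_rot: [[0.639, 0.769, -0.001], [0.769, -0.639, 0.001], [-0.0, -0.001, -1.0]]
wrist_force: [0.5, 0.6, -0.4]
opening: 0.0744
finger_force: 0.0
(0.4877, -0.0797, 118, 47, -86.2, np.float64(0.0272), 2796)
(0.5298, -0.2824, 60, 44, 50.5, np.float64(0.021), 964)
pos [ 0.5268 -0.2755  0.3226] yaw -39.73 shift [-0.0025  0.0079 -0.0148] turn -0.009
(0.5381, -0.272, 39, 36, -39.4, np.float64(0.0211), 150)
(0.4887, -0.0737, 122, 45, -86.4, np.float64(0.0273), 595)
```

View pics/e.png

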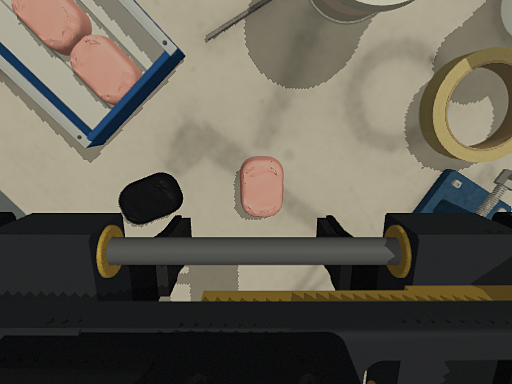

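Both seated specimens are closed up against the end wall (upper left). Specimen c is at (262,187), aligned with the tool. I'll check clearance and trough edges before gripping.

```bash
python3 - <<'E'
from h import *
z=np.load("top.npz");X=z["xyz"].reshape(-1,3)
D=X[:,:2]-[.5298,-.2824]; ty=D@[.769,-.639]; tx=D@[.639,.769]
m=(abs(ty)<.13)&(abs(tx)<.06)&(X[:,2]>.028)&(X[:,2]<.3); print(m.sum(), X[m].max(0) if m.any() else '')
X=np.load("w.npz")["xyz"].reshape(-1,3);a=np.radians(3.4)
D=X-[.4883,-.0347,0];cx=D[:,0]*np.cos(a)+D[:,1]*np.sin(a);cy=-D[:,0]*np.sin(a)+D[:,1]*np.cos(a)
m=(cy>.078)&(cy<.096)&(abs(cx)<.065)
for lo in np.arange(-.065,.065,.003):
    q=m&(cx>=lo)&(cx<lo+.003); print(round(lo*1000+1.5,1),q.sum(),round(np.median(X[q,2])*1000,1) if q.any() else '',end=' | ')
rows([.5298,-.2824,.1915],-39.5)
E
```

```text
0 
-63.5 636 230.2 | -60.5 706 230.1 | -57.5 714 230.1 | -54.5 780 229.4 | -51.5 709 230.1 | -48.5 701 230.1 | -45.5 708 230.1 | -42.5 697 230.0 | -39.5 1232 224.9 | -36.5 286 223.4 | -33.5 295 223.4 | -30.5 296 223.4 | -27.5 305 223.0 | -24.5 285 223.4 | -21.5 288 223.3 | -18.5 293 223.3 | -15.5 285 223.3 | -12.5 287 223.3 | -9.5 283 223.2 | -6.5 281 223.2 | -3.5 289 223.3 | -0.5 293 223.3 | 2.5 288 223.4 | 5.5 282 223.2 | 8.5 280 223.2 | 11.5 289 223.2 | 14.5 281 223.2 | 17.5 280 223.1 | 20.5 288 223.2 | 23.5 298 223.0 | 26.5 283 223.2 | 29.5 283 223.0 | 32.5 419 223.4 | 35.5 1217 226.4 | 38.5 692 229.8 | 41.5 684 229.9 | 44.5 683 230.0 | 47.5 680 229.8 | 50.5 713 229.7 | 53.5 764 229.6 | 56.5 681 229.9 | 59.5 646 229.9 | 62.5 340 229.9 | 65.5 0  | pos [ 0.5268 -0.2757  0.3227] yaw -39.74 shift [-0.0065  0.0132  0.2624] turn -0.0013
```

```bash
python3 -m handwheel '[[[0.7,-0.007,0.013,0.12,0],[0.7,-0.007,0.013,0.2,0],[0.7,-0.007,0.013,0.25,0],[0.7,-0.007,0.013,0.262,0],[0.7,-0.007,0.013,0.262,0],[-0.5,-0.007,0.013,0.262,0],[-0.5,-0.007,0.013,0.262,0],[-0.5,-0.007,0.013,0.262,0]]]' 15
python3 - <<'E'
from h import *
X=np.load("w.npz")["xyz"].reshape(-1,3);a=np.radians(3.4)
D=X-[.4883,-.0347,0];cx=D[:,0]*np.cos(a)+D[:,1]*np.sin(a);cy=-D[:,0]*np.sin(a)+D[:,1]*np.cos(a)
m=(cy>.078)&(cy<.096)&(abs(cx)<.065)&(X[:,2]<.06)
for lo in np.arange(-.064,.065,.002):
    q=m&(cx>=lo)&(cx<lo+.002); print(round(lo*1000+1,1),round(np.median(X[q,2])*1000,1) if q.any() else '',end=' | ')
rows([.484,.0265,.3],3.4)
E
```

```text
clock: 7.8
eef_pos: [0.5297, -0.2836, 0.1925]
tcp_rot: [[0.64, 0.768, 0.001], [0.768, -0.64, -0.001], [0.0, 0.001, -1.0]]
wrist_force: [0.4, 0.6, 0.0]
opening: 0.052
finger_force: 0.0
-63.0  | -61.0 37.4 | -59.0 37.5 | -57.0 37.4 | -55.0 23.2 | -53.0 14.5 | -51.0 14.0 | -49.0 14.0 | -47.0 14.0 | -45.0 14.1 | -43.0 13.9 | -41.0 14.1 | -39.0 13.7 | -37.0 13.9 | -35.0 14.2 | -33.0 13.7 | -31.0 14.2 | -29.0 13.9 | -27.0 12.7 | -25.0 6.8 | -23.0 7.1 | -21.0 7.1 | -19.0 6.9 | -17.0 6.9 | -15.0 7.1 | -13.0 6.9 | -11.0 7.1 | -9.0 7.1 | -7.0 7.1 | -5.0 7.1 | -3.0 6.7 | -1.0 6.6 | 1.0 7.0 | 3.0 6.8 | 5.0 7.0 | 7.0 7.0 | 9.0 7.0 | 11.0 6.9 | 13.0 6.9 | 15.0 6.9 | 17.0 7.0 | 19.0 6.9 | 21.0 7.1 | 23.0 6.7 | 25.0 13.0 | 27.0 14.0 | 29.0 13.7 | 31.0 14.0 | 33.0 14.0 | 35.0 13.7 | 37.0 14.1 | 39.0 14.0 | 41.0 13.9 | 43.0 13.8 | 45.0 13.8 | 47.0 13.9 | 49.0 13.7 | 51.0 14.7 | 53.0 23.1 | 55.0 37.5 | 57.0 37.4 | 59.0 37.4 | 61.0 36.1 | 63.0  | 65.0  | pos [ 0.5297 -0.2836  0.1925] yaw -39.83 shift [ 0.4178 -0.4671 -0.2156] turn -0.2401
```

```bash
python3 -m handwheel '[[[-0.6,0,0,0,0],[-0.6,0,0,0,0],[-0.6,0,0,-0.05,0],[-0.6,0,0,-0.1,0],[-0.6,0,0,-0.2,0],[-0.6,0,0,-0.215,0],[-0.6,0.1,-0.1,-0.215,-0.05],[-0.6,0.2,-0.2,-0.215,-0.1]]]' 20
python3 - <<'E'
from h import *
rows([.4838,.0265,.3],3.5)
E
```

```text
clock: 8.8
eef_pos: [0.5176, -0.1582, 0.2984]
tcp_rot: [[0.369, 0.929, -0.001], [0.929, -0.369, 0.001], [0.0, -0.001, -1.0]]
wrist_force: [0.4, 0.7, -1.3]
opening: 0.0409
finger_force: 19.5
pos [ 0.5176 -0.1582  0.2984] yaw -21.67 shift [ 0.3183 -0.1991 -0.0028] turn -0.1399
```

```bash
python3 -m handwheel '[[[-0.6,0.318,-0.199,0,-0.14],[-0.6,0.318,-0.199,0,-0.14],[-0.6,0.318,-0.199,0,-0.14],[-0.6,0.318,-0.199,0,-0.14],[-0.6,0.318,-0.199,0,-0.14],[-0.6,0.318,-0.199,0,-0.14],[-0.6,0.318,-0.199,0,-0.14],[-0.6,0.318,-0.199,0,-0.14]]]' 20
python3 - <<'E'
from h import *
rows([.4838,.0265,.198],3.5)
im,d,p=grab("wrist");cv2.imwrite("pics/f.png",im);X=cloud(im,d,p)
for r in pinks(im,X): print(r)
hsv=cv2.cvtColor(im,cv2.COLOR_BGR2HSV).astype(int)
m=((hsv[...,0]<9)|(hsv[...,0]>168))&(hsv[...,1]>70)&(hsv[...,2]>90)&(X[...,2]>.08)&(X[...,2]<.2)
P=X[m];print(len(P),P.min(0),P.max(0),np.median(P,0))
E
```

```text
clock: 9.8
eef_pos: [0.4852, 0.0246, 0.2991]
tcp_rot: [[-0.057, 0.998, 0.0], [0.998, 0.057, -0.0], [-0.0, 0.0, -1.0]]
wrist_force: [-0.6, -0.3, -0.4]
opening: 0.0407
finger_force: 19.5
pos [0.4852 0.0246 0.2991] yaw 3.26 shift [ 0.004  -0.0026  0.2023] turn -0.0013
(0.4886, -0.0729, 39, 20, 4.3, np.float64(0.0263), 205)
4920 [ 0.46183157 -0.00456872  0.10995128] [0.50491368 0.05674945 0.13026992] [0.48392658 0.03833017 0.12752573]
```

View pics/f.png

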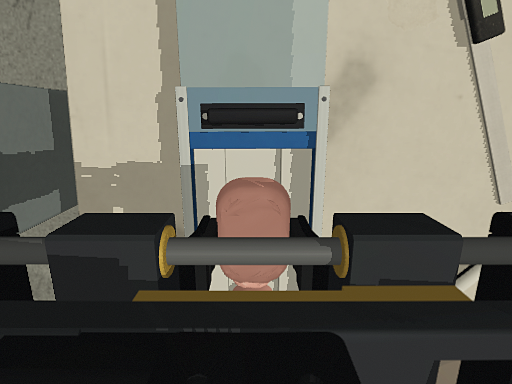

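Specimen c is held straight over the gap, spanning (217–290, 178–285). Lowering it in gently.

```bash
python3 -m handwheel '[[[-0.6,0.001,-0.001,0.08,-0.001],[-0.6,0.001,-0.001,0.14,-0.001],[-0.6,0.001,-0.001,0.165,-0.001],[-0.6,0.001,-0.001,0.175,-0.001],[-0.6,0.001,-0.001,0.185,-0.001],[-0.6,0.001,-0.001,0.192,-0.001],[-0.6,0.001,-0.001,0.198,-0.001],[-0.6,0.001,-0.001,0.198,-0.001]]]' 20
```

```text
clock: 10.85
eef_pos: [0.4845, 0.0261, 0.2003]
tcp_rot: [[-0.062, 0.998, 0.0], [0.998, 0.062, -0.0], [-0.0, 0.0, -1.0]]
wrist_force: [-0.3, 0.2, -1.5]
opening: 0.041
finger_force: 19.5
```

```bash
python3 -m handwheel '[[[-0.6,0,0,0.002,0],[-0.6,0,0,0.003,0],[-0.6,0,0,0.003,0],[0.5,0,0,0.003,0],[0.5,0,0,0.003,0],[0.5,0,0,0.003,0],[0.5,0,0,-0.1,0],[0.5,0,0,-0.2,0]]]' 20
python3 - <<'E'
from h import *
im,d,p=grab("wrist");X=cloud(im,d,p)
for r in pinks(im,X): print(r)
P=X[(abs(X[...,0]-.484)<.018)&(abs(X[...,1]-.04)<.008)]; print("c z",np.percentile(P[:,2],[5,50,95]))
rows([.478,.115,.3],93.5); print(models.boxes_of("wrist","lid_pull")[:1], [world(p,b["centre"]) for b in models.boxes_of("wrist","lid_pull")])
k=(im.max(2)<60)&(X[...,2]>.03)&(X[...,2]<.06)&(X[...,1]>.06)&(X[...,1]<.15)&(abs(X[...,0]-.48)<.05)
P=X[k];print(len(P),P[:,2].max(),cv2.minAreaRect(P[:,:2].astype(np.float32)*1000))
E
```

```text
clock: 11.85
eef_pos: [0.4843, 0.026, 0.3005]
tcp_rot: [[-0.062, 0.998, -0.003], [0.998, 0.062, 0.0], [0.001, -0.003, -1.0]]
wrist_force: [0.0, -0.1, 0.5]
opening: 0.0653
finger_force: 0.0
(0.4835, 0.0273, 60, 43, -86.7, np.float64(0.0268), 1058)
(0.4853, -0.0171, 42, 11, 2.5, np.float64(0.0232), 366)
(0.4875, -0.0635, 43, 38, 3.1, np.float64(0.0269), 349)
c z [0.02516963 0.02673336 0.02836213]
pos [0.4859 0.026  0.3063] yaw 3.58 shift [ 0.1786 -0.0048  0.0122] turn -0.4996
[] []
2496 0.05264848793362492 ((479.62359619140625, 91.02999877929688), (83.41608428955078, 19.855398178100586), 3.1657204627990723)
```

c is seated: its top is at 26.8 mm, level with the others. Turning to take the pull bar.

```bash
python3 -m handwheel '[[[0,0.13,-0.002,0.01,-0.499],[0,0.13,-0.002,0.01,-0.499],[0,0.13,-0.002,0.01,-0.499],[0,0.13,-0.002,0.01,-0.499],[0,0.13,-0.002,0.01,-0.499],[0,0.13,-0.002,0.01,-0.499],[0,0.13,-0.002,0.01,-0.499],[0,0.13,-0.002,0.01,-0.499]]]' 20
python3 - <<'E'
from h import *
rows([.4807,.091,.223],93.4)
im,d,p=grab("top");X=cloud(im,d,p)
for r in pinks(im,X): print(r)
E
```

```text
clock: 13.0
eef_pos: [0.4788, 0.0908, 0.2937]
tcp_rot: [[-1.0, 0.003, -0.003], [0.003, 1.0, 0.0], [0.003, 0.0, -1.0]]
wrist_force: [-0.5, 1.1, 0.1]
opening: 0.0434
finger_force: 0.0
pos [0.4788 0.0908 0.2937] yaw 89.85 shift [-0.0043  0.0003  0.1414] turn -0.0197
(0.4898, -0.0736, 121, 44, -87.5, np.float64(0.0275), 584)
```

```bash
python3 -m handwheel '[[[0,-0.004,0,0.08,-0.02],[0,-0.004,0,0.12,-0.02],[0,-0.004,0,0.138,-0.02],[0,-0.004,0,0.141,-0.02],[0,-0.004,0,0.141,-0.02],[-1,-0.004,0,0.141,-0.02],[-1,-0.004,0,0.141,-0.02],[-1,-0.004,0,0.141,-0.02]]]' 20
python3 -m handwheel '[[[-1,0,0,0,0],[-1,0,0,0,0],[-1,0,0,0,0],[-1,0,-0.02,0,0],[-1,0,-0.04,0,0],[-1,0,-0.06,0,0],[-1,0,-0.08,0,0],[-1,0,-0.08,0,0]]]' 20
python3 -c "
from h import *
rows([.4937,-.1255,.223],93.4)"
```

```text
clock: 14.05
eef_pos: [0.4815, 0.0909, 0.2251]
tcp_rot: [[-0.999, -0.054, 0.001], [-0.054, 0.999, -0.0], [-0.001, -0.0, -1.0]]
wrist_force: [-0.1, 0.1, -0.1]
opening: 0.0216
finger_force: 0.0
clock: 15.05
eef_pos: [0.4839, 0.0496, 0.2248]
tcp_rot: [[-0.999, -0.053, 0.001], [-0.053, 0.999, -0.001], [-0.001, -0.001, -1.0]]
wrist_force: [1.3, -1.7, 4.7]
opening: 0.0114
finger_force: 20.0
pos [0.4839 0.0496 0.2248] yaw 93.05 shift [-0.001  -0.3508  0.004 ] turn -0.002
```

```bash
python3 -m handwheel '[[[-1,0,-0.03,0,0],[-1,0,-0.06,0,0],[-1,0,-0.09,0,0],[-1,0,-0.12,0,0],[-1,0,-0.15,0,0],[-1,0,-0.18,0,0],[-1,0,-0.2,0,0],[-1,0,-0.2,0,0]]]' 20
```

```text
clock: 16.05
eef_pos: [0.4896, -0.0502, 0.2248]
tcp_rot: [[-0.999, -0.053, 0.002], [-0.053, 0.999, -0.001], [-0.002, -0.002, -1.0]]
wrist_force: [3.6, -0.7, 4.2]
opening: 0.0114
finger_force: 20.0
```

```bash
python3 -m handwheel '[[[-1,-0.001,-0.03,0,0],[-1,-0.001,-0.06,0,0],[-1,-0.002,-0.09,0,0],[-1,-0.002,-0.12,0,0],[-1,-0.002,-0.135,0,0],[-1,-0.002,-0.145,0,0],[-1,-0.002,-0.15,0,0],[-1,-0.002,-0.15,0,0]]]' 20
```

```text
clock: 17.05
eef_pos: [0.4942, -0.1238, 0.2248]
tcp_rot: [[-0.999, -0.054, 0.001], [-0.054, 0.999, -0.0], [-0.001, -0.0, -1.0]]
wrist_force: [3.2, -0.8, 6.3]
opening: 0.0114
finger_force: 20.0
```

Continue in small steps until the stop is felt.

```bash
python3 -m handwheel '[[[-1,0,-0.002,0,0],[-1,0,-0.004,0,0],[-1,0,-0.006,0,0],[-1,0,-0.008,0,0],[-1,0,-0.01,0,0],[-1,0,-0.012,0,0],[-1,0,-0.012,0,0],[-1,0,-0.012,0,0]]]' 20
```

```text
clock: 18.05
eef_pos: [0.4944, -0.1278, 0.2248]
tcp_rot: [[-0.999, -0.053, 0.0], [-0.053, 0.999, 0.003], [-0.0, 0.003, -1.0]]
wrist_force: [6.3, 8.9, 6.4]
opening: 0.0119
finger_force: 20.0
```

Firm stop at −0.128, which is the shut position. Releasing, retreating and checking.

```bash
python3 -m handwheel '[[[-1,0,-0.011,0,0],[0,0,-0.01,0,0],[0,0,-0.01,0,0],[0,0,-0.01,0,0],[0,0,-0.01,-0.1,0],[0,0,-0.01,-0.2,0],[0,0,0.1,-0.25,0],[0,0,0.2,-0.3,0]]]' 20
python3 -m handwheel '[[[0,0,0.1,0,0],[0,0,0.2,0,0],[0,0,0.3,0,0],[0,0,0.4,0,0],[0,0,0.5,0,0],[0,0,0.5,0,0],[0,0,0.5,0,0],[0,0,0.5,0,0]]]' 20
python3 - <<'E'
from h import *
im,d,p=grab("top");X=cloud(im,d,p)
for q in ["lid_pull","specimen_case"]: print(q,[world(p,b["centre"]) for b in models.boxes_of("top",q)])
cv2.imwrite("pics/g.png",cv2.resize(im[60:290,120:460],None,fx=2.3,fy=2.3,interpolation=cv2.INTER_CUBIC))
P=X[(abs(X[...,0]-.487)<.12)&(abs(X[...,1])<.2)&(X[...,2]>.024)&(X[...,2]<.06)];print(P[:,1].min(),P[:,1].max())
E
```

```text
clock: 19.05
eef_pos: [0.488, -0.0295, 0.3751]
tcp_rot: [[-0.999, -0.051, -0.003], [-0.051, 0.999, 0.0], [0.003, 0.0, -1.0]]
wrist_force: [0.0, -0.0, 0.5]
opening: 0.0435
finger_force: 0.0
clock: 20.05
eef_pos: [0.4755, 0.2183, 0.3744]
tcp_rot: [[-0.999, -0.052, -0.001], [-0.052, 0.999, -0.001], [0.001, -0.001, -1.0]]
wrist_force: [-0.1, 0.0, 0.7]
opening: 0.0433
finger_force: 0.0
lid_pull [array([0.67181377, 0.17075603, 0.00599145])]
specimen_case [array([ 0.48752259, -0.01420577,  0.03288727]), array([ 0.73729456, -0.35102609,  0.0249532 ])]
-0.19835668773453807 0.11739259985043739
```

View pics/g.png

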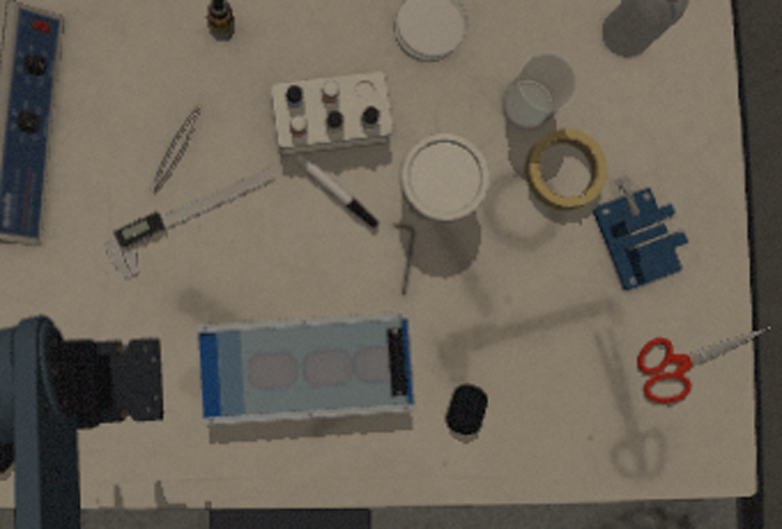

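The picture shows the lid shut, with the pull bar at (398,362) against the end wall. All three specimens lie in one row beneath it, and the other things are unmoved. Handing in.

```bash
python3 -c "
from plant import hand_in
print(hand_in())"
```

```text
the job is handed in; nothing more can be done
None
```

All three pink specimens lie flat in one row in the trough, the lid is slid shut to its stop, the other things are where they were, and the job was handed in at about 20 s on the robot's clock.

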